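# Lay the backing hammer in its notched rest, lifted at its balance point

### The job

Put the large steel backing hammer away in the notched wooden rest. It is head-heavy, so grip it near its balance point and carry it level, then set it down gently so that its handle lies in both notches with the balance point midway between the two blocks (the head may point either way). Leave the small tack hammer where it lies.

Things in the scene. Friction and masses are not known exactly. Their poses are not given: they have to be found in the camera images.
- hammer: Large steel hammer, thick rubber grip, 340 long, 0.8 kg, lying on its side. Origin: handle centre line at its balance point, 17 above the bench, 80 from the head. x along handle to head, y to the head's round face, z up. Head at x=80: 26 thick, y -49 to 42, 34 high. Steel shank 18 wide (y), 16 high, back to x=-70; then grip 28 wide, 24 high, to x=-246 (butt 34 wide and high). All mm.
- rest: Wooden rest fixed to the bench. Origin: centre of its underside; x is the way a handle lies, z up. Base 110x110x12 mm; two notched blocks at x=-40 and 40, each 10 thick, 100 wide (y), 60 high, 70 mm open between them. Notch at y=0: flat floor 24 wide, 40 above the bench, flared 45 degrees to 64 wide. The hammer then lies with handle centre line 48 above the bench, head beyond the blocks.
- tack_hammer: Small tack hammer, not to be moved, 250 mm long, lying on the bench: plain wooden handle 20 wide, 16 high; thin straight steel head 84 x 14 x 16 mm. Origin: on the handle's centre line, 62 mm from the head's centre line, 8 mm above the bench; x along the handle to the head, z up.
Things that resemble listed ones, but are neither listed nor needed, are in the scene too. Of the things that look like the rest, the largest one is meant.

How it is judged:
By the outcome, as a careful person would: the job done as asked, in the order asked, and still so for the second after the job is handed in, with the robot touching nothing.
It also fails if it takes over 42 s, if anything falls off the work surface, if the arm or the gripper's body presses on something with over 40 N, if the wrist force passes 120 N, or if a joint passes its speed limit or range.

### The arm

A 6-joint arm with a two-finger parallel gripper is mounted at the origin on the work surface. World frame = base frame: x ahead of the robot, y to its left, z up, the work surface at z = 0. Lengths are in m, angles in rad, forces in N, time in s.
With the tool pointing down it reaches from about 0.25 to 0.725 m from the base axis. Payload 4 kg.
Tool frame: the origin (TCP) lies between the finger pads; the fingertips stand 17 mm ahead of it and the grasp point (between the pads) lies 2 mm behind it; z points along the fingers, y is the direction in which the jaws open and shut (so a half turn about z gives the same grasp; the last joint's range is limited). The gripper opens to 85 mm and grips with 20 to 120 N. Pads are 22 mm wide; open, the fingers measure 114 mm over their backs; the gripper's body (76 mm by 85 mm) begins 54 mm behind the grasp point. The pads swing forward as they close: fully open they stand 13 mm farther back than shut.
Start: joints at [-1.257, 0.241, 0.005, 1.335, 0, 1.571], TCP at [0.154, -0.476, 0.248] pointing down, gripper open.
Joint ranges: [-2.72, 2.72], [-1.05, 1.87], [-1.09, 1.28], [-1.99, 2.15], [-1.42, 1.44], [-3.14, 3.14]. Speed limits (rad/s): [2.79, 2.79, 3.14, 3.14, 3.14, 3.14].

### API

Orientations are given as a unit quaternion [x, y, z, w].
In Python, from workcell import monitor, imaging, bot, models gives the robot as it stands. The module is installed in compiled form; this text tells all that it offers.
- The arm moves only by the tool jog_arm, never from a script. Its argument "moves" is a list of rows, each a list of 2 entries, a list of its own where there are three numbers: the shift along the tool's x, y, z in mm, then the turn about the tool's z in degrees. In form: [[[tx, ty, tz], spin], ...]. A call has 1 to 12 rows; each row is the pose to reach, as a shift and turn from the pose commanded when the call began, along the tool's axes at that moment; what a row does not reach only later rows make up. A row lasts 1/10 s, in which the tool goes at most 50 mm and 8.59 degrees, less where a joint would pass 70% of its speed; a pose out of reach is approached as far as the arm can. A call with a gripper value outside its range is refused whole. "hand" is the finger opening in mm, from 0 to 85.4, set as the call begins (left out, the last holds). The fingers move at their own pace and stop on an object; the grip force is fixed at half the most. Time passes only in rows, so rows that repeat a pose let the fingers close. It gives the time, the measured TCP pose, the force and the opening at its end, in the units of the state.
- monitor.get_obs(): the state, without advancing time (a new reading comes with each control period).
- imaging.camera(name): name is "side" or "top" or "wrist"; returns the picture (384x512x3 uint8, red, green, blue); there is no depth.
- imaging.calibration(name): a dict with "camera_matrix" (3x3 intrinsics, pixels), "rvec" (rotation vector, rad) and "tvec" (3), from world to camera coordinates, as OpenCV has them; the wrist camera has in their place "hand_eye" (4x4, takes a point from camera to tool coordinates, whose origin is the TCP and whose axes are the flange's). Camera axes: x right, y down, z forward; pixel columns grow to the right and rows downward; lengths in m; the calibration is good to about 2 mm. The wrist camera is an equidistant fisheye: a pixel r from the principal point sees the ray r / f radians off the axis. A picture is of the moment at which its call begins: read the wrist's pose just before it. calibration takes no time and is no camera call.
- bot.job_done(): hands the job in, once; it reports no verdict.
Trained networks look in the newest picture that a camera, given by its name, has taken for a name from the list of things; names that differ only in an ending like _2 or _b are one class to them, and where a whole thing is asked for, a point or a joint stands for the part that bears it (a point fixed in the world has none). Each returns a list of dicts, best first, with "confidence" (0 to 1); they miss things now and then, are a little off and sometimes report something else, mostly with a low value. They report only what shows in the picture. A call takes as long as a camera call. They do not tell look-alikes from the thing itself.
- models.look_for(camera, thing): "centre" ([column, row] in pixels, amid what is visible of it).
- models.regions_of(camera, thing): "region" (384x512 bool, what is visible of it) and "centre" ([column, row] in pixels, amid what is visible of it).
- models.landmark_of(camera, thing): "centre" ([column, row] in pixels: a listed point, or the origin of a listed thing).
The state is a dict: "clock": time; "joint_pos": joint angles; "joint_vel": joint speeds; "tau": joint torques, N m; "eef_pos": TCP position; "tool_rot": TCP orientation; "ft_force": force on the tool from outside, world axes, zero at the start; "ft_torque": the same for the moment, N m; "grip_width": finger opening in m.
Only numpy, scipy, OpenCV 4.12 (cv2) and the standard library are available. Lean on these libraries where they do the work, as an engineer would, in place of code of your own. Each camera call takes 0.05 s, during which the arm holds its last target. There are 200 camera calls.

## Working session

There is one attempt and no reset: what is moved stays moved. The work goes in short steps, Python scripts to look and compute and a tool call to move; the robot and the scene stay as the last step left them, time stands still between calls to the robot, and variables do not carry over. Pictures are saved under pics/ and viewed, about 8 in all and at most 12, crops included, and the job is handed in when it is done.

Besides the shell and the picture viewer there is one more tool, called after ">>>" by a JSON object that holds its "fn" and its "kwargs". jog_arm: Moves the arm, as the interface text tells. Its arguments: {"type":"object","properties":{"moves":{"type":"array","items":{"type":"array"}},"hand":{"type":"number"}},"required":["moves"]}

```bash
mkdir -p pics; cat > h.py <<'E'
import numpy as np, cv2
from workcell import monitor, imaging, bot, models
def ray(cam,px,z):
    c=imaging.calibration(cam); K=np.array(c["camera_matrix"]);R=cv2.Rodrigues(np.array(c["rvec"],float))[0];t=np.array(c["tvec"],float).ravel()
    p=np.atleast_2d(np.array(px,float)); d=(np.linalg.inv(K)@np.c_[p,np.ones(len(p))].T).T@R; o=-R.T@t
    return o+d*((z-o[2])/d[:,2])[:,None]
def proj(cam,P):
    c=imaging.calibration(cam)
    return cv2.projectPoints(np.atleast_2d(np.array(P,float)),np.array(c["rvec"],float),np.array(c["tvec"],float),np.array(c["camera_matrix"],float),None)[0].reshape(-1,2)
def save(n,im,s=1): cv2.imwrite(f"pics/{n}.png",cv2.resize(im[...,::-1],None,fx=s,fy=s,interpolation=cv2.INTER_CUBIC))
E
python3 - <<'E'
from h import *
a=imaging.camera("top")
for th in ["hammer","rest","tack_hammer"]:
    for d in models.landmark_of("top",th): print("top lm",th,np.round(d["centre"]),round(d["confidence"],2),ray("top",d["centre"],dict(hammer=.017,rest=0,tack_hammer=.008)[th]).round(3))
    for d in models.regions_of("top",th): print("top reg",th,np.round(d["centre"]),round(d["confidence"],2),d["region"].sum())
b=imaging.camera("side")
for th in ["hammer","rest","tack_hammer"]:
    for d in models.landmark_of("side",th): print("side lm",th,np.round(d["centre"]),round(d["confidence"],2),ray("side",d["centre"],dict(hammer=.017,rest=0,tack_hammer=.008)[th]).round(3))
save("top0",a,1.5);save("side0",b,1.5)
o=monitor.get_obs();print(o)
E
```

```text
top lm hammer [359. 134.] 0.9 [[ 0.576 -0.289  0.017]]
top reg hammer [351. 160.] 0.69 1403
top lm rest [205. 220.] 0.79 [[0.349 0.129 0.   ]]
top lm rest [356. 266.] 0.66 [[ 0.224 -0.264  0.   ]]
top lm rest [357. 136.] 0.6 [[ 0.576 -0.291  0.   ]]
top lm rest [255. 157.] 0.58 [[ 0.519 -0.007  0.   ]]
top reg rest [253. 156.] 0.96 1738
top reg rest [207. 222.] 0.57 921
top lm tack_hammer [145. 161.] 0.98 [[0.51  0.287 0.008]]
top reg tack_hammer [145. 168.] 0.64 964
side lm hammer [264. 148.] 0.86 [[ 0.564 -0.273  0.017]]
side lm rest [251. 242.] 0.81 [[0.349 0.11  0.   ]]
side lm rest [372. 182.] 0.7 [[ 0.226 -0.27   0.   ]]
side lm rest [221. 200.] 0.6 [[0.508 0.009 0.   ]]
side lm tack_hammer [132. 257.] 0.6 [[0.518 0.285 0.008]]
{'clock': 0.55, 'joint_pos': array([-1.25697385e+00,  2.40589408e-01,  4.93238252e-03,  1.33519957e+00,
        1.24495682e-05,  1.57077030e+00]), 'joint_vel': array([ 3.54416271e-04, -5.02186961e-04,  1.89368750e-04,  4.23273350e-04,
        1.63364877e-03,  8.20649195e-05]), 'tau': array([ 1.94065710e-04, -3.71914816e+01,  2.52521002e+01,  1.92268046e-03,
        1.57260274e-05,  2.90268567e-06]), 'eef_pos': array([ 0.15434177, -0.47554847,  0.2482859 ]), 'tool_rot': array([ 9.87712635e-01,  1.56280996e-01,  1.43938002e-06, -3.07386996e-05]), 'ft_force': array([-0.02843736, -0.05744136, -0.27413817]), 'ft_torque': array([0.09483855, 0.02197034, 0.04814876]), 'grip_width': 0.08541725640818551}
```

View pics/top0.png

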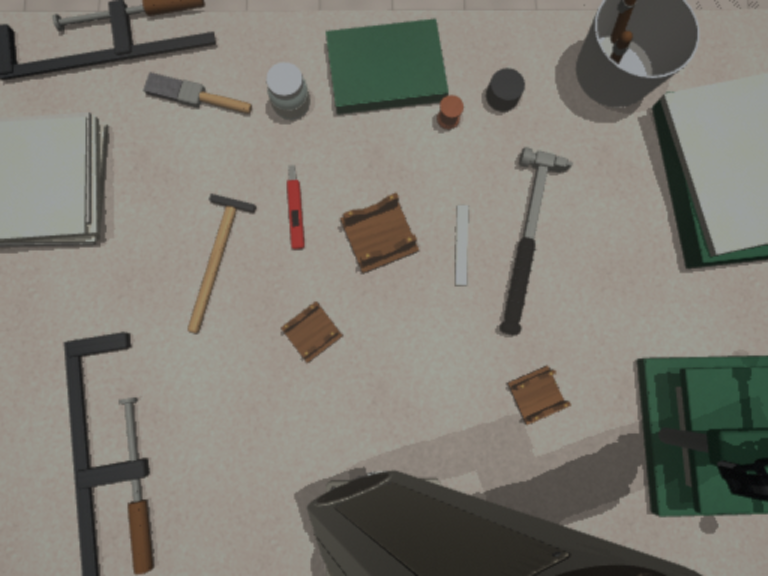

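View pics/side0.png

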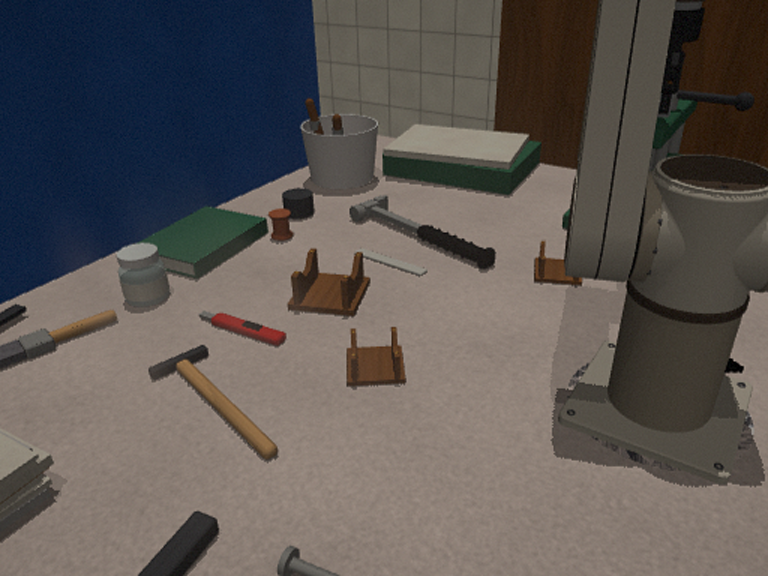

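Candidates in the top view (1.5x pixels): hammers are the large steel one with the black grip (head at 545,160, butt at 510,328) and the tack hammer (head at 232,203, plain wooden handle). The steel rod tools at the left and top edge only resemble hammers. Rests are at (378,232), (312,332) and (538,394), and the first is the largest. Next I fit the poses to the regions.

```bash
cat >> h.py <<'E'
def box(x0,x1,y0,y1,z0,z1): return np.array([[x,y,z] for x in(x0,x1) for y in(y0,y1) for z in(z0,z1)])/1000.
HAM=[box(67,93,-49,42,-17,17),box(-70,80,-9,9,-8,8),box(-230,-70,-14,14,-12,12),box(-246,-230,-17,17,-17,17)]
RES=[box(-55,55,-55,55,0,12)]+[box(a-5,a+5,s*32-(18 if s<0 else 0),s*32+(18 if s>0 else 0),12,60) for a in(-40,40) for s in(-1,1)]+[box(a-5,a+5,-50,50,12,40) for a in(-40,40)]
def sil(cam,B,x,y,z,yaw,S=4):
    c,s=np.cos(yaw),np.sin(yaw);R=np.array([[c,-s,0],[s,c,0],[0,0,1]]);m=np.zeros((384*S,512*S),np.uint8)
    for b in B: cv2.fillConvexPoly(m,cv2.convexHull((proj(cam,b@R.T+[x,y,z])*S+S/2).astype(np.float32)).round().astype(np.int32),255)
    return cv2.resize(m,(512,384),interpolation=cv2.INTER_AREA)/255.
def fit(masks,B,z,p0):
    from scipy.optimize import minimize
    def f(q):
        v=0
        for cam,m in masks.items():
            s=sil(cam,B,q[0]/100,q[1]/100,z,q[2]/10); v+=1-np.minimum(s,m).sum()/np.maximum(s,m).sum()
        return v
    p=np.array(p0)*[100,100,10]
    r=minimize(f,p,method="Nelder-Mead",options=dict(initial_simplex=np.array([p,p+[2,0,0],p+[0,2,0],p+[0,0,2]]),xatol=.01,fatol=1e-4))
    return r.x/[100,100,10],r.fun
E
python3 - <<'E'
from h import *
T=imaging.camera("top");M={}
def pick(cam,th,c): 
    r=models.regions_of(cam,th); print(cam,th,[(np.round(d["centre"]).tolist(),int(d["region"].sum()),round(d["confidence"],2)) for d in r])
    r=[d for d in r if np.hypot(*(np.array(d["centre"])-c))<25]
    return r[0]["region"].astype(float) if r else None
mh=pick("top","hammer",(351,160));mr=pick("top","rest",(253,156))
S=imaging.camera("side")
sh=pick("side","hammer",(280,155));sr=pick("side","rest",(220,188))
for n,B,z,p0,t,s in(("ham",HAM,.017,(.55,-.285,-.15),mh,sh),("rest",RES,0,(.515,0,.35),mr,sr)):
    for k,m in(("top",dict(top=t)),("side",dict(side=s)),("both",dict(top=t,side=s))):
        if any(v is None for v in m.values()): print(n,k,"none");continue
        q,f=fit(m,B,z,p0); print(n,k,q.round(4),np.degrees(q[2]).round(1),round(f,3))
    q0=q
    for cam,im in(("top",T),("side",S)):
        cs,_=cv2.findContours((sil(cam,B,q[0],q[1],z,q[2])>.5).astype(np.uint8),0,2)
        cv2.drawContours(im,cs,-1,(0,255,0) if n=="ham" else (255,0,255),1)
save("ov",np.vstack([cv2.resize(T[90:240,200:400],None,fx=3,fy=3)[:,:600],]),1)
save("ovs",S[120:230,180:350],4)
E
```

```text
top hammer [([353.0, 158.0], 1587, 0.88)]
top rest [([359.0, 266.0], 885, 0.79), ([254.0, 158.0], 1717, 0.65), ([208.0, 220.0], 872, 0.57)]
side hammer [([284.0, 155.0], 1112, 0.79)]
side rest [([215.0, 193.0], 1427, 0.98), ([365.0, 181.0], 443, 0.86), ([250.0, 241.0], 1057, 0.56)]
ham top [ 0.5748 -0.2829 -0.2541] -14.6 0.136
ham side [ 0.5805 -0.2879 -0.2379] -13.6 0.176
ham both [ 0.5758 -0.2826 -0.2485] -14.2 0.343
rest top [0.5203 0.0015 0.3751] 21.5 0.033
rest side [ 0.5218 -0.0042  0.3978] 22.8 0.084Traceback (most recent call last):
  File "<stdin>", line 13, in <module>
  File "h.py", line 26, in fit
    r=minimize(f,p,method="Nelder-Mead",options=dict(initial_simplex=np.array([p,p+[2,0,0],p+[0,2,0],p+[0,0,2]]),xatol=.01,fatol=1e-4))
    res = _minimize_neldermead(fun, x0, args, callback, bounds=bounds,
                               **options)
    fxr = func(xr)
    fx = function(np.copy(x), *(wrapper_args + args))
  File "h.py", line 23, in f
    s=sil(cam,B,q[0]/100,q[1]/100,z,q[2]/10); v+=1-np.minimum(s,m).sum()/np.maximum(s,m).sum()
  File "h.py", line 16, in sil
    for b in B: cv2.fillConvexPoly(m,cv2.convexHull((proj(cam,b@R.T+[x,y,z])*S+S/2).astype(np.float32)).round().astype(np.int32),255)
                                                     ~~~~^^^^^^^^^^^^^^^^^^^
  File "h.py", line 8, in proj
    c=imaging.calibration(cam)
ValueError: time passes only in moves, steps and waits
```

```bash
sed -i 's/imaging.calibration(cam)/calib(cam)/' h.py; cat >> h.py <<'E'
import functools
@functools.lru_cache(None)
def calib(cam): return imaging.calibration(cam)
def goal(x,y,z,yaw):
    "shift (mm) along tool axes and spin (deg) from present pose; tool x at world yaw"
    from scipy.spatial.transform import Rotation as Ro
    o=monitor.get_obs();R=Ro.from_quat(o["tool_rot"]).as_matrix()
    d=R.T@(np.array([x,y,z])-o["eef_pos"])*1000
    c=np.degrees(np.arctan2(R[1,0],R[0,0]))
    sp=-(np.degrees(yaw)-c); sp=(sp+90)%180-90
    print("clock",round(o["clock"],2),"tcp",o["eef_pos"].round(4),"tilt",R[:,2].round(3),"yaw",round(c,2),"shift",d.round(1),"spin",round(sp,1),"J",o["joint_pos"].round(2),"F",o["ft_force"].round(1),"w",o["grip_width"])
E
python3 - <<'E'
from h import *
T=imaging.camera("top");S=imaging.camera("side")
for n,B,z,q in(("ham",HAM,.017,(.5758,-.2826,-.2485)),("rest",RES,0,(.521,-.001,.384))):
    for cam,im in(("top",T),("side",S)):
        cs,_=cv2.findContours((sil(cam,B,q[0],q[1],z,q[2])>.5).astype(np.uint8),0,2)
        cv2.drawContours(im,cs,-1,(0,255,0) if n=="ham" else (255,0,255),1)
save("ov",T[90:240,220:400],4)
goal(.5758,-.2826,.24,-.2485)
E
```

```text
clock 0.95 tcp [ 0.1543 -0.4756  0.2483] tilt [ 0. -0. -1.] yaw 17.98 shift [460.4 -53.5   8.3] spin 32.2 J [-1.26  0.24  0.    1.34 -0.    1.57] F [-1.  -0.1  0.3] w 0.08546162364365223
```

View pics/ov.png

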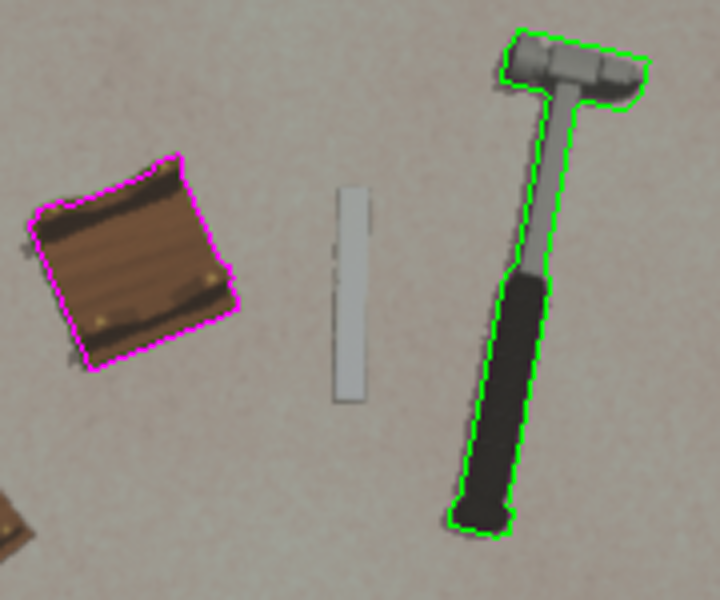

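The overlay matches: the green outline covers the steel hammer (head at 575,65, butt at 480,520 in the crop) and the magenta one covers the largest rest (centre 135,262). I'll move above the hammer's balance point.

>>> {"fn": "jog_arm", "kwargs": {"moves": [[[42,-5,0],8],[[92,-10,0],16],[[142,-16,0],24],[[192,-22,0],32.2],[[242,-28,2],32.2],[[292,-34,4],32.2],[[342,-40,6],32.2],[[390,-45,8],32.2],[[430,-50,8],32.2],[[460.4,-53.5,8],32.2],[[460.4,-53.5,8],32.2]], "hand": 85}}

```text
clock: 2.05
eef_pos: [0.5798, -0.2793, 0.2386]
tool_rot: [0.993, -0.121, 0.0, -0.001]
ft_force: [-0.2, -1.2, 0.2]
grip_width: 0.0853
```

```bash
cat >> h.py <<'E'
def wproj(P,o):
    from scipy.spatial.transform import Rotation as Ro
    c=calib("wrist");H=np.array(c["hand_eye"]);K=np.array(c["camera_matrix"])
    R=Ro.from_quat(o["tool_rot"]).as_matrix();p=(np.atleast_2d(P)-o["eef_pos"])@R
    p=(p-H[:3,3])@H[:3,:3];r=np.hypot(p[:,0],p[:,1]);th=np.arctan2(r,p[:,2])
    return np.c_[K[0,0]*th*p[:,0]/r+K[0,2],K[1,1]*th*p[:,1]/r+K[1,2]]
def wdraw(im,B,x,y,z,yaw,o,col):
    c,s=np.cos(yaw),np.sin(yaw);R=np.array([[c,-s,0],[s,c,0],[0,0,1]])
    for b in B:
        for i in range(8):
            for k in(1,2,4):
                if not i&k:
                    L=wproj((b[i]+(b[i|k]-b[i])*np.linspace(0,1,15)[:,None])@R.T+[x,y,z],o)
                    cv2.polylines(im,[(L*16).astype(np.int32)],False,col,1,cv2.LINE_AA,4)
E
python3 - <<'E'
from h import *
goal(.5758,-.2826,.06,-.2485)
o=monitor.get_obs();im=imaging.camera("wrist")
wdraw(im,HAM,.5758,-.2826,.017,-.2485,o,(0,255,0));wdraw(im,RES,.521,-.001,0,.384,o,(255,0,255))
save("w1",im,1.5)
E
```

```text
clock 2.05 tcp [ 0.5798 -0.2793  0.2386] tilt [ 0.     0.001 -1.   ] yaw -13.87 shift [ -3.1   4.4 178.6] spin 0.4 J [-0.45  0.54  0.43  1.46  0.    2.93] F [-0.2 -1.2  0.2] w 0.08526066602676383
```

View pics/w1.png

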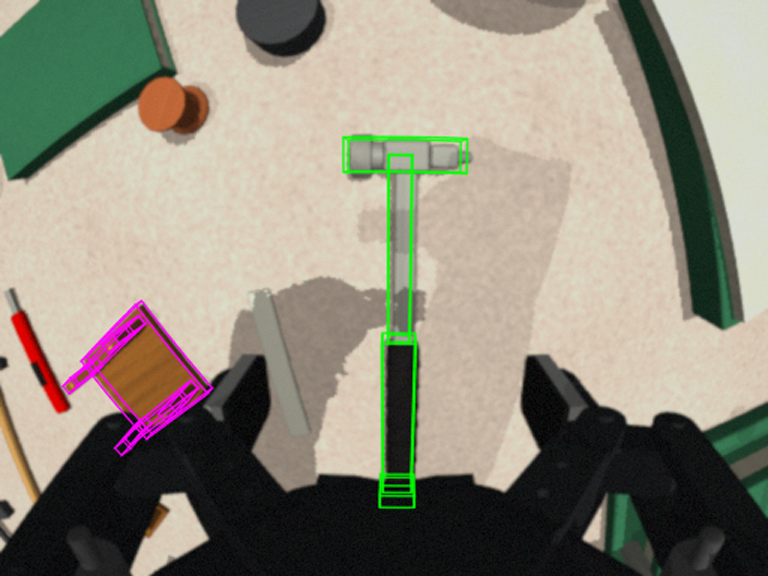

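The wireframe lies on the real hammer to within about 2 mm: head at (405,155), shank at (400,250).

```bash
python3 -c "
from h import *
goal(.5758,-.2826,.06,-.2485)"
```

```text
clock 2.1 tcp [ 0.5776 -0.2808  0.2389] tilt [-0.001  0.001 -1.   ] yaw -13.99 shift [ -1.1   2.3 178.9] spin 0.3 J [-0.45  0.54  0.42  1.46 -0.    2.93] F [ 0.1 -0.1  0.1] w 0.08549394341830135
```

>>> {"fn": "jog_arm", "kwargs": {"moves": [[[0,0,40],0],[[0,0,80],0],[[0,0,120],0],[[0,0,160],0],[[0,0,175],0],[[0,0,180],0],[[0,0,180],0],[[0,0,180],0]]}}

```text
clock: 2.9
eef_pos: [0.5764, -0.2836, 0.0621]
tool_rot: [0.992, -0.124, 0.001, 0.001]
ft_force: [-0.6, -0.6, -0.3]
grip_width: 0.0851
```

```bash
python3 - <<'E'
from h import *
goal(.5758,-.2826,.022,-.2485)
o=monitor.get_obs();im=imaging.camera("wrist")
wdraw(im,HAM,.5758,-.2826,.017,-.2485,o,(0,255,0))
save("w2",im,1.5)
E
```

```text
clock 2.9 tcp [ 0.5764 -0.2836  0.0621] tilt [ 0.003 -0.001 -1.   ] yaw -14.27 shift [-1.  -0.8 40.1] spin -0.0 J [-0.46  0.64  0.13  1.05 -0.    2.93] F [-0.6 -0.6 -0.3] w 0.08505942792803219
```

View pics/w2.png

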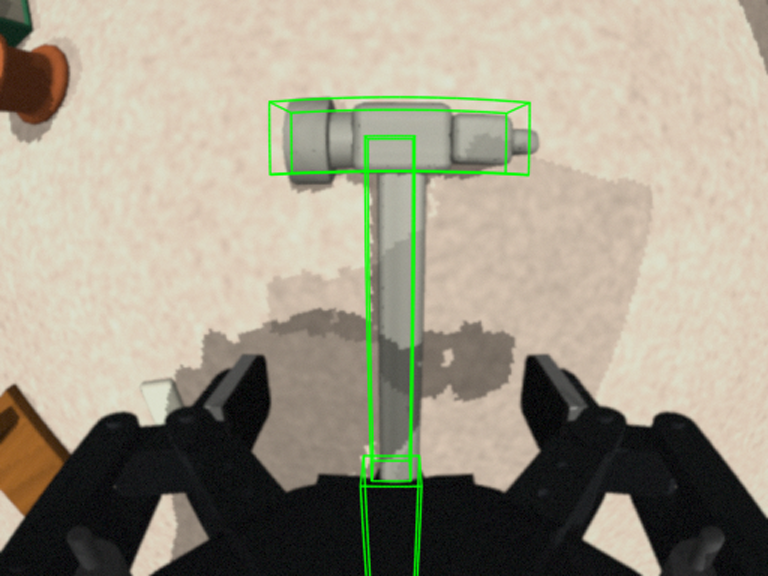

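The shank is centred between the fingers (shank at column 399, finger midpoint 397). The wireframe is 8 px left of the shank, a hand-eye offset. I'll descend and close.

>>> {"fn": "jog_arm", "kwargs": {"moves": [[[0,0,20],0],[[0,0,34],0],[[0,0,38],0],[[0,0,38],0],[[0,0,38],0]]}}

```text
clock: 3.45
eef_pos: [0.5761, -0.2827, 0.0229]
tool_rot: [0.992, -0.124, 0.0, 0.0]
ft_force: [0.0, 0.1, 0.5]
grip_width: 0.085
```

>>> {"fn": "jog_arm", "kwargs": {"moves": [[[0,0,0],0],[[0,0,0],0],[[0,0,0],0],[[0,0,0],0],[[0,0,0],0],[[0,0,0],0],[[0,0,0],0],[[0,0,0],0]], "hand": 0}}

```text
clock: 4.25
eef_pos: [0.5759, -0.2836, 0.023]
tool_rot: [0.992, -0.124, 0.0, 0.001]
ft_force: [-1.8, -4.2, 4.7]
grip_width: 0.0166
```

>>> {"fn": "jog_arm", "kwargs": {"moves": [[[0,0,-3],0],[[0,0,-10],0],[[0,0,-22],0],[[0,0,-40],0],[[0,0,-60],0],[[0,0,-85],0],[[0,0,-105],0],[[0,0,-120],0],[[0,0,-120],0],[[0,0,-120],0]]}}

```text
clock: 5.25
eef_pos: [0.5757, -0.2821, 0.1421]
tool_rot: [0.992, -0.124, -0.0, -0.0]
ft_force: [0.5, 0.3, -7.8]
grip_width: 0.0166
```

```bash
python3 - <<'E'
from h import *
goal(.521,-.001,.142,.384)
o=monitor.get_obs();print(o["ft_torque"])
im=imaging.camera("wrist");S=imaging.camera("side")
save("w3",np.hstack([im,S]),.78)
E
```

```text
clock 5.25 tcp [ 0.5757 -0.2821  0.1421] tilt [-0.  0. -1.] yaw -14.2 shift [-121.9 -259.1    0.3] spin -36.2 J [-0.46  0.58  0.24  1.23  0.    2.93] F [ 0.5  0.3 -7.8] w 0.016588880843977773
[-0.01637719  0.05681563 -0.02503031]
```

View pics/w3.png

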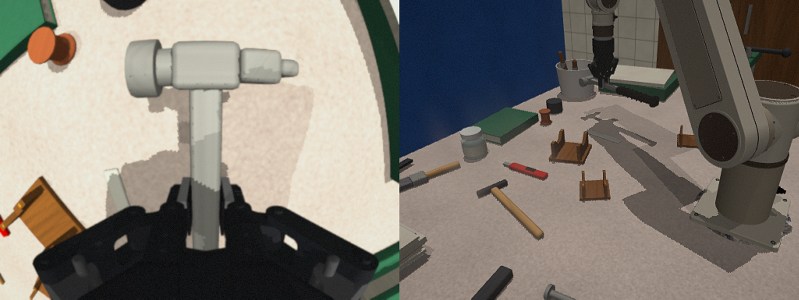

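The hammer is held level and the wrist load is 7.8 N, which matches 0.8 kg. I'll carry it over the rest.

>>> {"fn": "jog_arm", "kwargs": {"moves": [[[-4,-8,0],-1],[[-13,-27,0],-4],[[-26,-55,0],-8],[[-40,-85,0],-12],[[-54,-115,0],-16],[[-68,-145,0],-20],[[-82,-175,0],-24],[[-96,-204,0],-28],[[-108,-230,0],-32],[[-117,-248,0],-35],[[-121,-257,0],-36],[[-122,-259,0],-36.2]]}}

```text
clock: 6.55
eef_pos: [0.5205, -0.0004, 0.142]
tool_rot: [0.981, 0.192, -0.0, -0.0]
ft_force: [0.8, -0.2, -7.4]
grip_width: 0.0168
```

>>> {"fn": "jog_arm", "kwargs": {"moves": [[[0,0,15],0],[[0,0,30],0],[[0,0,40],0],[[0,0,40],0],[[0,0,40],0],[[0,0,40],0]]}}

```text
clock: 7.15
eef_pos: [0.5219, -0.0019, 0.1031]
tool_rot: [0.982, 0.19, 0.001, 0.0]
ft_force: [0.0, 0.3, -8.0]
grip_width: 0.0169
```

```bash
python3 - <<'E'
from h import *
goal(.521,-.001,.1,.384)
t=[];f=[]
for i in range(6):
    o=monitor.get_obs();t.append(o["ft_torque"]);f.append(o["ft_force"]);im=imaging.camera("wrist") if i<4 else imaging.camera("top") if i<5 else imaging.camera("side")
    if i==3: w=im;ow=o
    if i==4:
        T=im;print([(d["centre"],d["confidence"],ray("top",d["centre"],.094)) for d in models.landmark_of("top","hammer")])
        r=models.regions_of("top","hammer")
        if r: q,v=fit(dict(top=r[0]["region"].astype(float)),HAM,.094,(.521,-.001,.384));print("fit",q,np.degrees(q[2]),v)
    if i==5: S=im
print(np.mean(t,0),np.mean(f,0))
for B,z,c in((HAM,.094,(0,255,0)),(RES,0,(255,0,255))):
    for cam,im in(("top",T),("side",S)):
        cs,_=cv2.findContours((sil(cam,B,.521,-.001,z,.384)>.5).astype(np.uint8),0,2);cv2.drawContours(im,cs,-1,c,1)
wdraw(w,RES,.521,-.001,0,.384,ow,(255,0,255))
save("c1",np.hstack([w[100:384,70:420],cv2.resize(T[70:270,150:350],(284,284))]),1.2);save("c1s",S[100:260,120:340],3)
E
```

```text
clock 7.15 tcp [ 0.5219 -0.0019  0.1031] tilt [ 0.002 -0.    -1.   ] yaw 21.94 shift [-0.5 -1.2  3.1] spin -0.1 J [-0.    0.39 -0.18  1.   -0.    2.76] F [ 0.   0.3 -8. ] w 0.016860411138463594
[]
[-0.01331859 -0.00362661  0.00441679] [ 0.01843866 -0.15303841 -7.39741149]
```

View pics/c1.png

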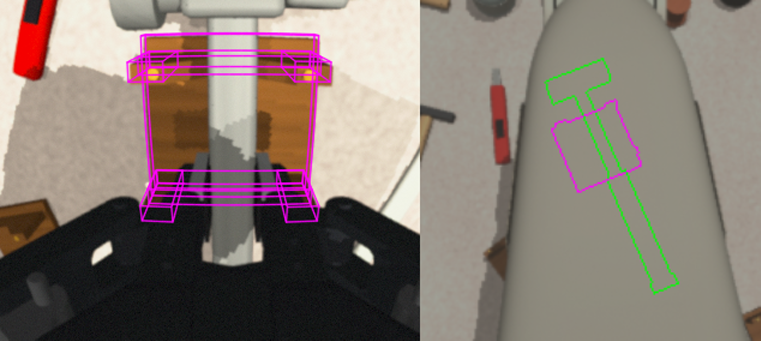

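View pics/c1s.png

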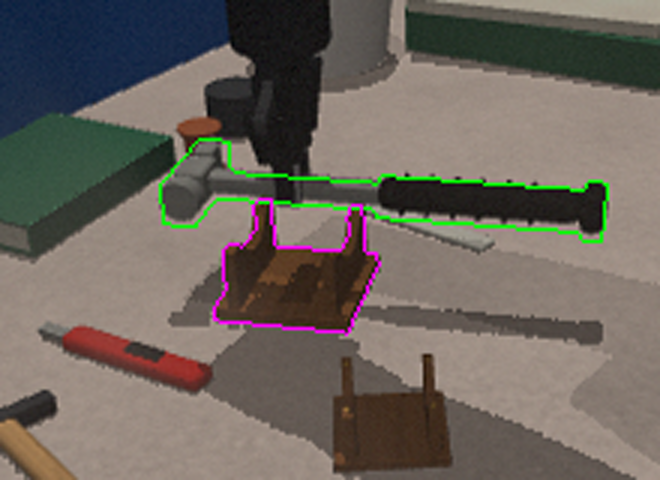

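The hammer is level and aligned with the notches. In the wrist view the shank is at column 232 and the midpoint between the rest's gold posts is about 230. The mean moment is near 0, so the balance point sits at the TCP. I'll lower it gently.

>>> {"fn": "jog_arm", "kwargs": {"moves": [[[0,0,10],0],[[0,0,22],0],[[0,0,33],0],[[0,0,40],0],[[0,0,44],0],[[0,0,46],0],[[0,0,47],0],[[0,0,47],0],[[0,0,47],0]]}}

```text
clock: 8.45
eef_pos: [0.5215, -0.0015, 0.0557]
tool_rot: [0.982, 0.191, 0.0, 0.0]
ft_force: [-0.2, 0.9, -6.9]
grip_width: 0.0166
```

>>> {"fn": "jog_arm", "kwargs": {"moves": [[[0,0,0.5],0],[[0,0,1],0],[[0,0,1],0],[[0,0,1],0]]}}

```text
clock: 8.85
eef_pos: [0.5211, -0.0015, 0.0543]
tool_rot: [0.982, 0.191, 0.0, -0.0]
ft_force: [-1.1, -0.0, -7.0]
grip_width: 0.0167
```

>>> {"fn": "jog_arm", "kwargs": {"moves": [[[0,0,0.5],0],[[0,0,1],0],[[0,0,1],0],[[0,0,1],0]]}}

```text
clock: 9.25
eef_pos: [0.5212, -0.0016, 0.0539]
tool_rot: [0.982, 0.191, 0.0, 0.0]
ft_force: [-3.6, 0.2, 0.7]
grip_width: 0.0168
```

The rest now carries the load (Fz went from -7 to +0.7 N). I'll release in stages.

>>> {"fn": "jog_arm", "kwargs": {"moves": [[[0,0,0],0],[[0,0,0],0],[[0,0,0],0]], "hand": 24}}

```text
clock: 9.55
eef_pos: [0.5221, -0.0016, 0.0538]
tool_rot: [0.982, 0.191, 0.001, 0.0]
ft_force: [-1.1, 0.8, 0.8]
grip_width: 0.0239
```

>>> {"fn": "jog_arm", "kwargs": {"moves": [[[0,0,0],0],[[0,0,0],0],[[0,0,0],0],[[0,0,0],0],[[0,0,-10],0],[[0,0,-30],0],[[0,0,-60],0],[[0,0,-100],0],[[0,0,-140],0],[[0,0,-160],0],[[0,0,-160],0]], "hand": 60}}

```text
clock: 10.65
eef_pos: [0.5235, -0.0016, 0.218]
tool_rot: [0.982, 0.191, 0.004, 0.001]
ft_force: [0.5, 0.2, 0.2]
grip_width: 0.06
```

>>> {"fn": "jog_arm", "kwargs": {"moves": [[[-10,30,0],0],[[-20,70,0],0],[[-30,110,0],0],[[-40,150,0],0],[[-50,190,0],0],[[-60,230,0],0],[[-70,260,0],0],[[-70,260,0],0],[[-70,260,0],0]]}}

```text
clock: 11.55
eef_pos: [0.5526, -0.2692, 0.2117]
tool_rot: [0.982, 0.19, -0.001, -0.001]
ft_force: [-0.8, -0.1, -0.8]
grip_width: 0.06
```

```bash
python3 - <<'E'
from h import *
o=monitor.get_obs();print(o["clock"],o["eef_pos"],o["ft_force"])
T=imaging.camera("top");r=[d for d in models.regions_of("top","hammer")]
S=imaging.camera("side");rs=models.regions_of("side","hammer")
for cam,R in(("top",r),("side",rs)):
    for d in R[:2]:
        q,v=fit({cam:d["region"].astype(float)},HAM,.048,(.521,-.001,.384));print(cam,d["confidence"],d["centre"],"fit",q.round(4),np.degrees(q[2]),round(v,3))
        e=q[:2]-[.521,-.001];c,s=np.cos(.384),np.sin(.384);print(" along,across mm",1000*(c*e[0]+s*e[1]),1000*(-s*e[0]+c*e[1]))
for cam,im in(("top",T),("side",S)):
    cs,_=cv2.findContours((sil(cam,HAM,.521,-.001,.048,.384)>.5).astype(np.uint8),0,2);cv2.drawContours(im,cs,-1,(0,255,0),1)
save("e",np.hstack([cv2.resize(T[80:280,170:370],(400,400)),cv2.resize(S[110:270,140:300],(400,400))]))
E
```

```text
11.55 [ 0.55259352 -0.26916541  0.21172896] [-0.77132485 -0.14691506 -0.79696123]
top 0.95 [248.2, 134.4] fit [ 0.5211 -0.001   0.3819] 21.879004761035237 0.552
 along,across mm 0.11729229915100038 -0.027925635542028336
side 0.59 [252.4, 183.0] fit [ 0.5208 -0.0015  0.4059] 23.254019600667796 0.207
 along,across mm -0.3339491779809438 -0.3540207912139662
```

View pics/e.png

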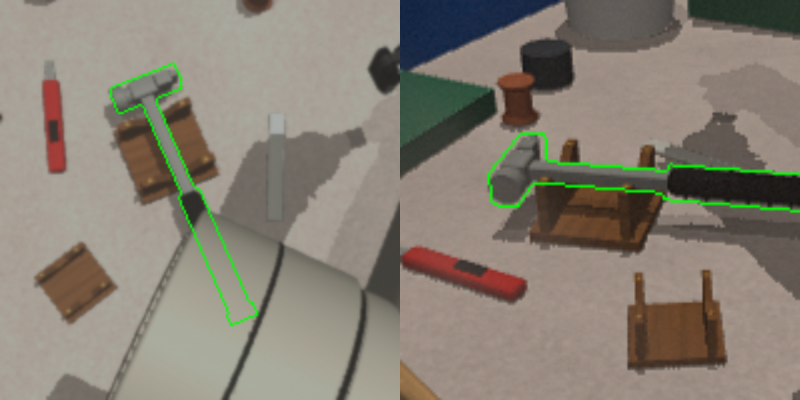

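The hammer lies level in both notches and sits inside the planned outline, with the fit within 1 mm. The arm is well clear, so I'm handing it in.

```bash
python3 -c "
from h import *
bot.job_done()"
```

```text
the job is handed in; nothing more can be done
```

The large steel hammer is in the largest notched rest, with its handle in both notches and its head pointing away from the robot. I gripped it at the balance point, carried it level, lowered it until the rest took the weight, then released it in stages. I handed the job in at about 12 s of the 42 s allowed.

**Final position:** the last fits put the balance point within about 0.5 mm of the midpoint between the blocks, measured against my estimate of where the rest is. That estimate is itself only good to about 2 mm, the camera calibration's accuracy.

**Balance and forces:** the moment measured while carrying was close to zero, so the grip was at the balance point. The highest force in any reading was about 8 N.

**Clearance:** at hand-in the arm stood about 0.27 m to the side, touching nothing.

**Disagreements:**
- **Yaw:** the last two fits differ, at 21.9° from the top camera and 23.3° from the side.
- **Top fit:** it is weak because the arm hid most of the handle in that view.
- **Wrist camera:** its overlay was about 3 mm off sideways just before the grasp, so I centred the grip on the fingers as seen in the picture instead.

I did not touch the tack hammer, but I did not re-measure its position at the end.

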